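Clear the slats and hold the chest lid for the stay fitter

TASK

Two stray slats lie on the stock chest's lid: lay them (do not drop them) on the little stack of slats as its next layer, crosswise to the layer beneath, one towards each side and centred, spaced like the layers below. Then lift the lid to 45 degrees open and finish while still holding it there with the gripper, so that a new lid stay can be fitted; the lid falls shut if let go and nothing else may prop it. Leave the stack below and the other things on the bench where they are.

Things in the scene. Friction and masses are not known exactly. Their poses are not given: they have to be found in the camera images.
- chest: grey plastic stock chest, fixed to the bench, open box 220 mm (its x) by 280 mm (its y) by 110 mm high, origin at the centre of its underside, z up. Its lid is hinged along the chest's -x side, the side nearer the robot, and opens by its far (+x) edge rising towards the robot. The closed lid's top face lies 120.5 mm above the chest's origin.
- lid (a joint): angle of the chest's lid in rad: 0 closed, grows as it opens, stop at 1.4; 0.785 is 45 degrees. The hinge is free and the lid (0.35 to 0.65 kg, plate 226 x 286 x 10 mm) falls shut whenever let go; no spring or catch.
- lid_hinge (a point): middle of the hinge line, 110 mm to -x of the chest's centre and 110.5 mm above its underside. The hinge line runs along the chest's y. Axes turn with the lid: x from the hinge towards the handle edge, y along the hinge, z out of the lid's top face.
- lid_handle (a point): centre of the lid's handle, a steel bow: a straight round bar 12 mm thick and 110 mm long parallel to the hinge, on a post at each end; the bar's centre line is 40 mm above the lid's top face (34 mm of clear room below it), 195 mm from the hinge along the lid and 50 mm above the hinge when shut. Axes turn with the lid, as for lid_hinge.
- board: square plywood board, 200 x 200 x 8 mm, fixed to the bench, under the stack. Origin: centre of its underside, z up. On it are two layers of two slats: the lowest along the board's x at y = -45 and +45 mm, the next along its y at x = -45 and +45 mm; the stack's top is 44 mm above the board's underside, so slats of the next (third) layer, along the board's x at y about -45 and +45 mm, have their undersides 44 mm above it.
- slat_a: Slat A, one of the two stray wooden slats lying flat on the chest's closed lid, roughly parallel to the hinge and side by side about 80 mm apart (between their centre lines), the other slat and the lid handle clear of its grasp; 160 x 28 x 18 mm (x length, y width, z thickness), about 0.05 kg, loose. Origin: centre of its underside (18 mm below its top face).
- slat_b: Slat B, one of the two stray wooden slats lying flat on the chest's closed lid, roughly parallel to the hinge and side by side about 80 mm apart (between their centre lines), the other slat and the lid handle clear of its grasp; 160 x 28 x 18 mm (x length, y width, z thickness), about 0.05 kg, loose. Origin: centre of its underside (18 mm below its top face).
- low_a: one of the four wooden slats already stacked, 160 x 28 x 18 mm like all slats, 0.05 kg, loose. Origin: centre of its underside; x along its length, z up. Lowest layer, at the board's y = -45 mm.
- low_b: one of the four wooden slats already stacked, 160 x 28 x 18 mm like all slats, 0.05 kg, loose. Origin: centre of its underside; x along its length, z up. Lowest layer, at the board's y = +45 mm.
- mid_a: one of the four wooden slats already stacked, 160 x 28 x 18 mm like all slats, 0.05 kg, loose. Origin: centre of its underside; x along its length, z up. Second layer, at the board's x = -45 mm, lying along the board's y.
- mid_b: one of the four wooden slats already stacked, 160 x 28 x 18 mm like all slats, 0.05 kg, loose. Origin: centre of its underside; x along its length, z up. Second layer, at the board's x = +45 mm, lying along the board's y.
- tape: bystander: roll of packing tape on a cardboard core lying flat, 100 mm across, 48 mm high. Origin: centre of its underside.
- jar: bystander: small white jar, 52 mm across, 75 mm high. Origin: centre of its underside.
- carton: bystander: small open cardboard tray, 90 x 120 x 50 mm high. Origin: centre of its underside.
There are look-alikes about, which are no part of the job. What is shaped like the slat_a but red is not meant.

How it is judged:
On the way, in this order (a step that is already met when the one before it is completed fails the run):
1. both stray slats lie released on the stack as its third layer while the lid is still shut (z of slat_a in the frame of board between 0.04 and 0.049 m and x of slat_a in the frame of board between -0.03 and 0.03 m and angle between the x axis of each of slat_a, slat_b and the x axis of board, either way round below 0.175 rad and angle between the z axis of each of slat_a, slat_b and the z axis of board, either way round below 0.08 rad and linear speed of each of slat_a, slat_b below 0.03 m/s and contact force between each of slat_a, slat_b and the fingers below 0.1 N and z of slat_b in the frame of board between 0.04 and 0.049 m and x of slat_b in the frame of board between -0.03 and 0.03 m and ((y of slat_a in the frame of board between 0.022 and 0.072 m and y of slat_b in the frame of board between -0.072 and -0.022 m) or (y of slat_a in the frame of board between -0.072 and -0.022 m and y of slat_b in the frame of board between 0.022 and 0.072 m)) and value of joint lid below 0.05 rad), for 0.2 s.
2. the lid is held at 45 degrees by the gripper (value of joint lid between 0.698 and 0.873 rad and velocity of joint lid between -0.1 and 0.1 rad/s and contact force between lid and the fingers above 0.5 N and contact force between lid and slat_a below 0.1 N and contact force between lid and slat_b below 0.1 N and contact force between lid and low_a below 0.1 N and contact force between lid and low_b below 0.1 N and contact force between lid and mid_a below 0.1 N and contact force between lid and mid_b below 0.1 N and contact force between lid and tape below 0.1 N and contact force between lid and jar below 0.1 N and contact force between lid and carton below 0.1 N), for 0.2 s.
At the end, for the whole second after the job is handed in: Gripper holds the lid at 45 +-5 degrees, still, touching no slat or bystander; both slats rest flat as third layer, along the board's x within 10 degrees, centres within 30 mm of its middle in x and 22 to 72 mm either side in y; lower slats within 20 mm of their start (all of step 2 and z of slat_a in the frame of board between 0.04 and 0.049 m and x of slat_a in the frame of board between -0.03 and 0.03 m and angle between the x axis of each of slat_a, slat_b and the x axis of board, either way round below 0.175 rad and angle between the z axis of each of slat_a, slat_b and the z axis of board, either way round below 0.08 rad and linear speed of each of slat_a, slat_b below 0.03 m/s and contact force between each of slat_a, slat_b and the fingers below 0.1 N and z of slat_b in the frame of board between 0.04 and 0.049 m and x of slat_b in the frame of board between -0.03 and 0.03 m and ((y of slat_a in the frame of board between 0.022 and 0.072 m and y of slat_b in the frame of board between -0.072 and -0.022 m) or (y of slat_a in the frame of board between -0.072 and -0.022 m and y of slat_b in the frame of board between 0.022 and 0.072 m)) and distance of each of low_a, low_b, mid_a, mid_b from where it was at the start of the episode below 0.02 m); the arm keeps its last pose, push and grip.
It fails at once if tape is knocked or moved by more than 30 mm (distance of tape from where it was at the start of the episode above 0.03 m).
It fails at once if jar is knocked or moved by more than 30 mm (distance of jar from where it was at the start of the episode above 0.03 m).
It fails at once if carton is knocked or moved by more than 30 mm (distance of carton from where it was at the start of the episode above 0.03 m).
It fails at once if slat A is dropped or thrown (moving faster than 0.6 m/s out of the fingers: a fall of about 20 mm) (linear speed of slat_a above 0.6 m/s and contact force between slat_a and the fingers below 0.01 N).
It fails at once if slat B is dropped or thrown (moving faster than 0.6 m/s out of the fingers: a fall of about 20 mm) (linear speed of slat_b above 0.6 m/s and contact force between slat_b and the fingers below 0.01 N).
It also fails if it takes over 64 s, if anything falls off the work surface, if the arm or the gripper's body presses on something with over 40 N, if the wrist force passes 120 N, or if a joint passes its speed limit or range.

ROBOT

A 6-joint arm with a two-finger parallel gripper is mounted at the origin on the work surface. World frame = base frame: x ahead of the robot, y to its left, z up, the work surface at z = 0. Lengths are in m, angles in rad, forces in N, time in s.
With the tool pointing down it reaches from about 0.275 to 0.875 m from the base axis. Payload 12.5 kg.
Tool frame: the origin (TCP) lies at the very end of the fingers, on their centre line; the grasp point (between the pads) lies 19 mm behind it (arm.grasp_offset is the distance from the TCP to the grasp point, in m); z points along the fingers, y is the direction in which the jaws open and shut (so a half turn about z gives the same grasp; the last joint's range is limited). The gripper opens to 85 mm and grips with 20 to 120 N. Pads are 22 mm wide; open, the fingers measure 114 mm over their backs; the gripper's body (76 mm by 85 mm) begins 54 mm behind the grasp point. The pads swing forward as they close: fully open they stand 13 mm farther back than shut.
Start: joints at [-1.228, 0.351, 1.652, -0, 1.139, -0.085], TCP at [0.228, -0.5, 0.231] pointing down, gripper open.
Joint ranges: [-2.75, 2.75], [-0.79, 2.1], [0.01, 2.65], [-1.57, 4.71], [0.07, 3.14], [-2.87, 2.87]. Speed limits (rad/s): [2.22, 2.22, 2.79, 3.14, 3.14, 3.14].

INTERFACE

Orientations are given as [roll, pitch, yaw] about the fixed x, y, z axes, in that order (R = Rz(yaw) Ry(pitch) Rx(roll)).
In Python, from rig import readout, camera, finish_job, arm gives the robot as it stands.
- The arm moves only by the tool apply_moves, never from a script. Its argument "deltas" is a list of rows, each an object of numbers: "dx", "dy", "dz": the shift along the tool's x, y, z in mm; "wx", "wy", "wz": the turn, a rotation vector about the tool's x, y, z in rad. A call has 1 to 10 rows; each row is the pose to reach, as a shift and turn from the pose measured when the call began, along the tool's axes at that moment; what a row does not reach only later rows make up. A row lasts 1/8 s, in which the tool goes at most 62.5 mm and 10.7 degrees, less where a joint would pass 70% of its speed; a pose out of reach is approached as far as the arm can. A call with a gripper value outside its range is refused whole. "jaw" is the finger opening in mm, from 0 to 85.4, set as the call begins (left out, the last holds). The fingers move at their own pace and stop on an object; the grip force is fixed at half the most. Time passes only in rows, so rows that repeat a pose let the fingers close. It gives the time, the measured TCP pose, the force and the opening at its end, in the units of the state.
- readout.read_state(): the state, without advancing time (a new reading comes with each control period).
- camera(name): name is "scene" or "side" or "wrist"; returns a dict with "frame" (384x512x3 uint8, red, green, blue), "z_map" (384x512 float32, m along the optical axis (not along the pixel's ray), 0 where there is no reading), "mtx" (3x3 intrinsics, pixels), "k1" (the pictures are not rectified: a ray, as slopes to the right and down, at radius r is drawn at 1 + k1 r^2 times it, then the intrinsics apply), "world_to_cam" (4x4, takes a point from world to camera coordinates); the wrist camera has in their place "mount" (4x4, takes a point from camera to tool coordinates, whose origin is the TCP and whose axes are the flange's). Camera axes: x right, y down, z forward; pixel columns grow to the right and rows downward; lengths in m; the calibration is good to about 2 mm. A picture is of the moment at which its call begins: read the wrist's pose just before it.
- finish_job(): hands the job in, once; it reports no verdict.
The state is a dict: "clock": time; "q": joint angles; "joint_velocities": joint speeds; "joint_efforts": joint torques, N m; "eef_pos": TCP position; "tcp_rot": TCP orientation; "force": force on the tool from outside, world axes, zero at the start; "torque": the same for the moment, N m; "gripper_width": opening from 0.0 (shut) to 1.0 (fully open).
Only numpy, scipy, OpenCV 4.12 (cv2) and the standard library are available. Lean on these libraries where they do the work, as an engineer would, in place of code of your own. Each camera call takes 0.05 s, during which the arm holds its last target. There are 200 camera calls.

## Working session

There is one attempt and no reset: what is moved stays moved. The work goes in short steps, Python scripts to look and compute and a tool call to move; the robot and the scene stay as the last step left them, time stands still between calls to the robot, and variables do not carry over. Pictures are saved under pics/ and viewed, about 8 in all and at most 12, crops included, and the job is handed in when it is done.

Besides the shell and the picture viewer there is one more tool, called after "Request:" as name(argument=value, ...), one argument or row to a line, values as JSON. apply_moves: Moves the arm, as the interface text tells. Its arguments: {"type":"object","properties":{"deltas":{"type":"array","items":{"type":"object","properties":{"dx":{"type":"number"},"dy":{"type":"number"},"dz":{"type":"number"},"wx":{"type":"number"},"wy":{"type":"number"},"wz":{"type":"number"}}}},"jaw":{"type":"number"}},"required":["deltas"]}

```bash
mkdir -p pics; ls
cat > h.py <<'E'
import numpy as np, cv2
from rig import readout, camera, arm
from scipy.spatial.transform import Rotation as R
def T():
    s=readout.read_state(); M=np.eye(4); M[:3,:3]=R.from_euler('xyz',s['tcp_rot']).as_matrix() if len(s['tcp_rot'])==3 else R.from_quat(s['tcp_rot']).as_matrix(); M[:3,3]=s['eef_pos']; return M
def c2w(c,M=None):
    return np.linalg.inv(c['world_to_cam']) if 'world_to_cam' in c else M@np.array(c['mount'])
def slopes(c,uv):
    k=np.array(c['mtx']); d=np.array([c['k1'],0,0,0,0],float)
    return cv2.undistortPoints(np.float64(uv).reshape(-1,1,2),k,d).reshape(-1,2)
def plane(c,uv,z,M=None):
    W=c2w(c,M); s=slopes(c,uv); d=np.c_[s,np.ones(len(s))]@W[:3,:3].T; o=W[:3,3]
    return o+d*((z-o[2])/d[:,2])[:,None]
def cloud(c,M=None):
    W=c2w(c,M); h,w=c['z_map'].shape; u,v=np.meshgrid(np.arange(w),np.arange(h))
    s=slopes(c,np.c_[u.ravel(),v.ravel()]); z=c['z_map'].ravel()[:,None]
    return ((np.c_[s,np.ones(len(s))]*z)@W[:3,:3].T+W[:3,3]).reshape(h,w,3)
E
python3 - <<'E'
from h import *
s=readout.read_state(); print(s); 
for n in ('scene','side','wrist'):
    c=camera(n); np.savez(n+'0.npz',**{k:v for k,v in c.items()}); print(n,c['k1'],c['mtx'][0][0],c2w(c,T()).round(3).tolist())
    cv2.imwrite(f'pics/{n}0.png',c['frame'][...,::-1])
a=[cv2.imread(f'pics/{n}0.png') for n in('scene','side')]
cv2.imwrite('pics/both.png',cv2.resize(np.vstack(a),(512,768))[:,:][:768])
E
```

```text
pics
{'clock': 0.0, 'q': array([-1.22762413e+00,  3.51252908e-01,  1.65245115e+00, -1.47008326e-05,
        1.13913097e+00, -8.46073617e-02]), 'joint_velocities': array([ 0.00129198,  0.00024478,  0.00010954, -0.00133605,  0.000605  ,
       -0.00016212]), 'joint_efforts': array([-3.50032904e-03, -5.06098723e+01, -2.91408813e+01, -3.81257523e-04,
        4.57872069e-03,  2.60508654e-05]), 'eef_pos': array([ 0.22806555, -0.50009822,  0.23073902]), 'tcp_rot': array([-3.14035360e+00, -9.16914949e-05,  4.27785656e-01]), 'force': array([-0.36410831, -0.26645608, -0.6999723 ]), 'torque': array([0.00846304, 0.00797531, 0.03178947]), 'gripper_width': 0.9990652963948806}
scene -0.10081955093518015 435.4036287963119 [[-0.501, 0.67, -0.548, 1.146], [0.866, 0.387, -0.317, 0.229], [-0.0, -0.634, -0.774, 1.036], [0.0, 0.0, 0.0, 1.0]]
side -0.13775088767467222 452.42864924533103 [[0.995, -0.078, 0.061, 0.456], [-0.098, -0.694, 0.714, -1.031], [-0.013, -0.716, -0.698, 1.002], [0.0, 0.0, 0.0, 1.0]]
wrist -0.04721194044875833 286.55648937892875 [[0.415, -0.87, -0.266, 0.297], [-0.91, -0.397, -0.12, -0.469], [-0.001, 0.292, -0.956, 0.374], [0.0, 0.0, 0.0, 1.0]]
```

View pics/scene0.png

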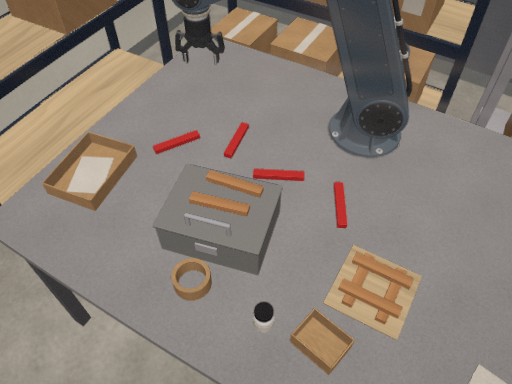

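View pics/side0.png

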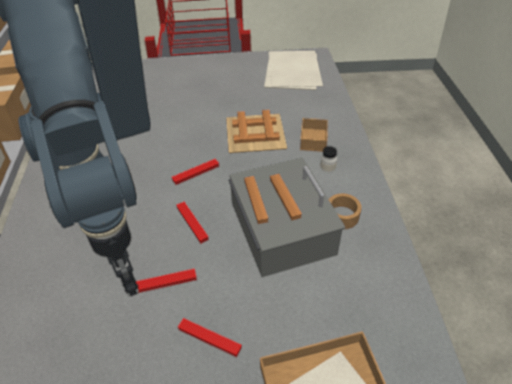

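The scene view shows the chest around (220,215) with the orange slats at (234,184) and (219,204), and the handle at (208,222). The stack is at (375,288), the tape at (191,279), the jar at (264,315) and the carton at (321,341). The side view shows the same layout. Next I'll measure positions from colour and depth.

```bash
cat > m.py <<'E'
from h import *
def rect(p):
    r=cv2.minAreaRect((p[:,:2]*1000).astype(np.float32)); b=cv2.boxPoints(r)
    e=[b[1]-b[0],b[2]-b[1]]; l=[np.linalg.norm(x) for x in e]; i=int(np.argmax(l)); 
    return np.round(r[0],1),np.round(sorted(l),1),round(float(np.arctan2(e[i][1],e[i][0])%np.pi),3)
def slats(c,P,zlo,zhi,box=None,minn=40):
    hsv=cv2.cvtColor(c['frame'],cv2.COLOR_RGB2HSV); h,s,v=cv2.split(hsv)
    m=(h>5)&(h<25)&(s>100)&(P[...,2]>zlo)&(P[...,2]<zhi)&(c['z_map']>0)
    if box: m&=(P[...,0]>box[0])&(P[...,0]<box[1])&(P[...,1]>box[2])&(P[...,1]<box[3])
    m=cv2.morphologyEx(m.astype(np.uint8),cv2.MORPH_OPEN,np.ones((2,2)))
    n,l,st,ce=cv2.connectedComponentsWithStats(m)
    for i in range(1,n):
        if st[i,4]>=minn:
            p=P[l==i]; zt=np.median(p[:,2]); 
            ys,xs=np.where(l==i); q=plane(c,np.c_[xs,ys],zt,c.get('M'))
            print(st[i,4],ce[i].round(),'z',zt.round(4),*rect(q))
E
python3 - <<'E'
from m import *
for n in('scene','side'):
    c=dict(np.load(n+'0.npz')); c['k1']=float(c['k1']); P=cloud(c); print(n)
    print('lid');slats(c,P,.128,.16,(.3,1,-.6,.6))
    print('stack');slats(c,P,.034,.06,(.3,1,-.6,.6)); print('2nd');slats(c,P,.015,.034,(.3,1,.1,.6));print('board'); 
    m=(P[...,2]>.108)&(P[...,2]<.126)&(P[...,0]>.3)&(P[...,0]<.9)&(abs(P[...,1])<.5)
    print('lid', rect(P[m]), np.median(P[m],0).round(4))
    m=(P[...,2]>.15)&(P[...,2]<.175)&(P[...,0]>.4)&(P[...,0]<.9)&(abs(P[...,1])<.5)&(c['z_map']>0); print('bar',m.sum(), rect(P[m]) if m.sum()>10 else '')
    h=cv2.cvtColor(c['frame'],cv2.COLOR_RGB2HSV)
    m=(P[...,2]>.002)&(P[...,2]<.0125)&(P[...,0]>.4)&(P[...,0]<.85)&(P[...,1]>.05)&(P[...,1]<.6)&(h[...,0]>8)&(h[...,0]<30)&(h[...,1]>50)
    m=cv2.morphologyEx(m.astype(np.uint8),cv2.MORPH_OPEN,np.ones((3,3))); nn,l,st,ce=cv2.connectedComponentsWithStats(m)
    for i in range(1,nn):
        if st[i,4]>60: print('board',st[i,4],ce[i].round(),rect(P[l==i]))
E
```

```text
scene
lid
566 [235. 183.] z 0.1377 [ 522.4 -197.8] [ 34.9 161.6] 1.711
615 [220. 204.] z 0.1378 [ 600.5 -195.6] [ 34.1 160.7] 1.814
stack
236 [106. 184.] z 0.0379 [ 638.2 -583.7] [ 36.9 186.4] 0.017
676 [384. 271.] z 0.0428 [513.9 243. ] [ 35.5 157.7] 1.561
553 [192. 277.] z 0.0457 [ 776.2 -173.9] [ 96.  102.4] 0.761
774 [372. 299.] z 0.0433 [603.2 242.8] [ 34.9 159.4] 1.558
521 [323. 340.] z 0.042 [756.1 182.3] [ 95.2 121. ] 1.352
2nd
218 [361. 276.] z 0.026 [547.2 198. ] [28.7 57.8] 3.131
214 [393. 291.] z 0.0259 [546.8 286.9] [35.4 62.3] 0.243
133 [349. 300.] z 0.0251 [625.4 192.2] [32.6 38.5] 1.559
133 [383. 317.] z 0.0251 [625.5 284.3] [32.8 33.3] 3.134
138 [332. 329.] z 0.0238 [714.4 189. ] [ 12.4 111.2] 1.399
50 [299. 346.] z 0.0244 [791.8 140.3] [ 6.4 47.4] 1.336
73 [320. 363.] z 0.0223 [804.5 198.8] [ 7.9 63.1] 1.323
board
lid (array([ 590.8, -204.7]), array([235.5, 287.6], dtype=float32), 1.798) [ 0.6182 -0.19    0.1205]
bar 250 (array([ 674. , -184.3]), array([ 13.2, 120.2], dtype=float32), 1.797)
board 2284 [370. 300.] (array([555.1, 239.1]), array([200.5, 204.4], dtype=f
[... 1094 characters left out ...]
 232.9] [23.5 79.8] 3.033
44 [278. 137.] z 0.0227 [627.4 183.1] [20.6 44.5] 1.437
47 [238. 139.] z 0.0268 [490.7 182.7] [17.3 43.5] 1.502
141 [258. 138.] z 0.0258 [561.2 181.9] [44.  61.7] 3.058
92 [313. 146.] z 0.0218 [743.5 120.2] [21.9 77.5] 2.92
board
lid (array([ 591.6, -204.9]), array([234.1, 291.6], dtype=float32), 1.796) [ 0.5908 -0.2428  0.1216]
bar 177 (array([ 674.3, -188.6]), array([ 13.1, 120.6], dtype=float32), 1.823)
board 219 [313. 133.] (array([760.9, 209.2]), array([66.1, 76. ], dtype=float32), 2.93)
board 202 [273. 145.] (array([610.8, 161.4]), array([51.9, 90.7], dtype=float32), 0.02)
board 110 [249. 147.] (array([526.4, 161.3]), array([47.1, 58.4], dtype=float32), 3.061)
```

Request:
apply_moves(
  deltas=[
    {"dx":53,"dy":-16,"dz":-12,"wz":-0.165},
    {"dx":106,"dy":-33,"dz":-25,"wz":-0.33},
    {"dx":160,"dy":-50,"dz":-40,"wz":-0.5},
    {"dx":213,"dy":-66,"dz":-55,"wz":-0.66},
    {"dx":266,"dy":-83,"dz":-70,"wz":-0.83},
    {"dx":320,"dy":-99,"dz":-70,"wz":-1.0},
    {"dx":373,"dy":-116,"dz":-70,"wz":-1.16},
    {"dx":425,"dy":-132,"dz":-70,"wz":-1.32},
    {"dx":425,"dy":-132,"dz":-70,"wz":-1.32},
    {"dx":425,"dy":-132,"dz":-70,"wz":-1.32},
  ],
  jaw=60,
)

```text
validation failed for argument at $.de...
```

View pics/w1.png

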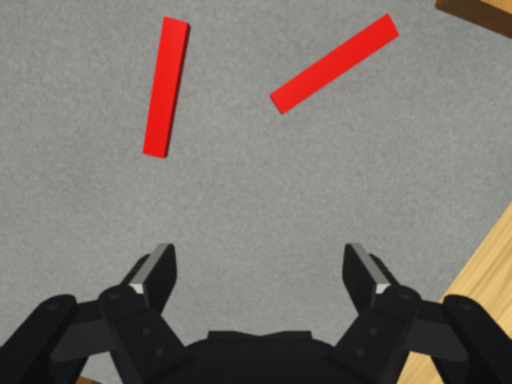

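The move was refused, so this picture only shows red decoys at (165,85) and (335,65) from the start pose. I'll retry with all six keys in each row.

Request:
apply_moves(
  deltas=[
    {"dx":53,"dy":-16,"dz":-12,"wx":0,"wy":0,"wz":-0.165},
    {"dx":106,"dy":-33,"dz":-25,"wx":0,"wy":0,"wz":-0.33},
    {"dx":160,"dy":-50,"dz":-40,"wx":0,"wy":0,"wz":-0.5},
    {"dx":213,"dy":-66,"dz":-55,"wx":0,"wy":0,"wz":-0.66},
    {"dx":266,"dy":-83,"dz":-70,"wx":0,"wy":0,"wz":-0.83},
    {"dx":320,"dy":-99,"dz":-70,"wx":0,"wy":0,"wz":-1.0},
    {"dx":373,"dy":-116,"dz":-70,"wx":0,"wy":0,"wz":-1.16},
    {"dx":425,"dy":-132,"dz":-70,"wx":0,"wy":0,"wz":-1.32},
    {"dx":425,"dy":-132,"dz":-70,"wx":0,"wy":0,"wz":-1.32},
    {"dx":425,"dy":-132,"dz":-70,"wx":0,"wy":0,"wz":-1.32},
  ],
  jaw=60,
)

```text
clock: 1.45
eef_pos: [0.5597, -0.204, 0.3008]
tcp_rot: [-3.141, -0.001, 1.747]
force: [-0.1, -0.5, -0.6]
gripper_width: 0.701
```

```bash
python3 w.py w2 .131 .15
```

```text
tcp [ 559.7 -204.   300.8] rpy [-3.141e+00 -1.000e-03  1.747e+00] 1.5
[207, 95, 28, 144] 3754 z 0.1394 [ 517.5 -203.6] [ 28.3 159.2] 1.714 [ 0.517  -0.1975]
[275, 106, 31, 142] 3590 z 0.1395 [ 596.2 -201.8] [ 28.  159.7] 1.816 [ 0.5946 -0.1962]
```

View pics/w2.png

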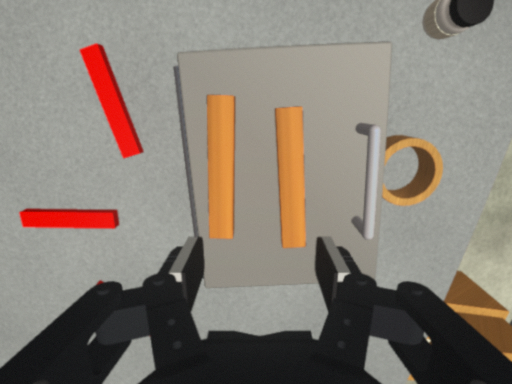

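The wrist view shows both slats whole, at (221,167) and (290,177), and the handle bar at (373,182). I'll write a pose-delta helper and survey the stack from the saved cloud.

```bash
cat > d.py <<'E'
from h import *
import sys
def go(x,y,z,rpy):
    M=T(); Rt=R.from_euler('xyz',rpy).as_matrix()
    print('d',(M[:3,:3].T@(np.array([x,y,z])-M[:3,3]*1000)).round(1),'w',R.from_matrix(M[:3,:3].T@Rt).as_rotvec().round(3))
if __name__=='__main__':
    a=list(map(float,sys.argv[1:])); go(a[0],a[1],a[2],[np.pi,0,a[3]])
E
python3 d.py 596 -202 170 1.816; python3 d.py 596 -202 124.5 1.816
python3 - <<'E'
from m import *
for n in('scene','side'):
    c=dict(np.load(n+'0.npz')); c['k1']=float(c['k1']); P=cloud(c); print(n)
    h=cv2.cvtColor(c['frame'],cv2.COLOR_RGB2HSV)
    for zl,zh in ((.035 if n=='scene' else .039,.05),(.021,.032),(.004,.0115)):
        m=(P[...,2]>zl)&(P[...,2]<zh)&(P[...,0]>.43)&(P[...,0]<.69)&(P[...,1]>.12)&(P[...,1]<.4)&(h[...,1]>60)
        m=cv2.morphologyEx(m.astype(np.uint8),cv2.MORPH_OPEN,np.ones((2,2)))
        for i in range(2):
            q=P[(m>0)&((P[...,0]<.56) if i else (P[...,0]>=.56))]
            if len(q)>20 and zl>.03: print(zl,len(q),rect(q))
        print(zl,'all',rect(P[m>0]))
E
```

```text
d [ -4.1  36.4 130.9] w [-0.001 -0.001 -0.07 ]
d [ -4.1  36.5 176.4] w [-0.001 -0.001 -0.07 ]
scene
0.035 768 (array([859. , 269.8]), array([166.6, 564.1], dtype=float32), 0.096)
0.035 658 (array([510.9, 245.8]), array([ 43.9, 164.9], dtype=float32), 1.696)
0.035 all (array([812.9, 246. ]), array([164. , 666.4], dtype=float32), 0.009)
0.021 all (array([551.3, 236.2]), array([132. , 169.6], dtype=float32), 0.004)
0.004 all (array([801.2, 241.1]), array([199.8, 690.4], dtype=float32), 3.134)
side
0.039 221 (array([607.6, 262.8]), array([ 33.8, 211.5], dtype=float32), 1.551)
0.039 213 (array([515.8, 263.8]), array([ 30.5, 214. ], dtype=float32), 1.564)
0.039 all (array([562.4, 263.4]), array([123.7, 214. ], dtype=float32), 1.562)
0.021 all (array([ 549.7, -369.2]), array([ 163.3, 1327.4], dtype=float32), 1.552)
0.004 all (array([ 554.1, -350.5]), array([ 200.6, 1363.6], dtype=float32), 1.56)
```

Request:
apply_moves(
  deltas=[
    {"dx":-2,"dy":18,"dz":45,"wx":0,"wy":0,"wz":-0.035},
    {"dx":-4,"dy":36.5,"dz":90,"wx":0,"wy":0,"wz":-0.07},
    {"dx":-4,"dy":36.5,"dz":130,"wx":0,"wy":0,"wz":-0.07},
    {"dx":-4,"dy":36.5,"dz":150,"wx":0,"wy":0,"wz":-0.07},
    {"dx":-4,"dy":36.5,"dz":165,"wx":0,"wy":0,"wz":-0.07},
    {"dx":-4,"dy":36.5,"dz":174,"wx":0,"wy":0,"wz":-0.07},
    {"dx":-4,"dy":36.5,"dz":176,"wx":0,"wy":0,"wz":-0.07},
    {"dx":-4,"dy":36.5,"dz":176,"wx":0,"wy":0,"wz":-0.07},
  ],
)

```text
clock: 2.5
eef_pos: [0.5963, -0.2021, 0.1256]
tcp_rot: [3.141, -0.0, 1.816]
force: [0.9, -0.7, -1.0]
gripper_width: 0.706
```

Request:
apply_moves(
  deltas=[
    {"dx":0,"dy":0,"dz":0,"wx":0,"wy":0,"wz":0},
    {"dx":0,"dy":0,"dz":0,"wx":0,"wy":0,"wz":0},
    {"dx":0,"dy":0,"dz":0,"wx":0,"wy":0,"wz":0},
    {"dx":0,"dy":0,"dz":0,"wx":0,"wy":0,"wz":0},
    {"dx":0,"dy":0,"dz":0,"wx":0,"wy":0,"wz":0},
    {"dx":0,"dy":0,"dz":-10,"wx":0,"wy":0,"wz":0},
    {"dx":0,"dy":0,"dz":-30,"wx":0,"wy":0,"wz":0},
    {"dx":0,"dy":0,"dz":-60,"wx":0,"wy":0,"wz":0},
    {"dx":0,"dy":0,"dz":-90,"wx":0,"wy":0,"wz":0},
    {"dx":0,"dy":0,"dz":-90,"wx":0,"wy":0,"wz":0},
  ],
  jaw=10,
)

```text
clock: 3.75
eef_pos: [0.5971, -0.2025, 0.2183]
tcp_rot: [3.138, 0.002, 1.816]
force: [-0.7, -0.1, -0.2]
gripper_width: 0.305
```

```bash
python3 d.py 555 195 250 3.13;python3 d.py 480 240 280 3.13
```

```text
d [395.7  55.7 -32.5] w [ 0.002  0.004 -1.314]
d [457.5  -6.  -62.8] w [ 0.002  0.004 -1.314]
```

Request:
apply_moves(
  deltas=[
    {"dx":44,"dy":6,"dz":-10,"wx":0,"wy":0,"wz":-0.146},
    {"dx":88,"dy":12,"dz":-20,"wx":0,"wy":0,"wz":-0.29},
    {"dx":132,"dy":18,"dz":-32,"wx":0,"wy":0,"wz":-0.44},
    {"dx":176,"dy":25,"dz":-32,"wx":0,"wy":0,"wz":-0.58},
    {"dx":220,"dy":31,"dz":-32,"wx":0,"wy":0,"wz":-0.73},
    {"dx":264,"dy":37,"dz":-32,"wx":0,"wy":0,"wz":-0.88},
    {"dx":308,"dy":43,"dz":-32,"wx":0,"wy":0,"wz":-1.02},
    {"dx":352,"dy":50,"dz":-32,"wx":0,"wy":0,"wz":-1.17},
    {"dx":396,"dy":56,"dz":-32,"wx":0,"wy":0,"wz":-1.314},
    {"dx":396,"dy":56,"dz":-32,"wx":0.002,"wy":0.004,"wz":-1.314},
  ],
)

```text
clock: 5.0
eef_pos: [0.5542, 0.1976, 0.2485]
tcp_rot: [-3.141, -0.002, 3.135]
force: [0.4, -0.5, -0.7]
gripper_width: 0.307
```

```bash
python3 w.py w3 .035 .06; python3 - <<'E'
E
python3 d.py 555 195 48 3.13
```

```text
tcp [554.2 197.6 248.5] rpy [-3.141e+00 -2.000e-03  3.135e+00] 5.05
[291, 121, 71, 24] 1672 z 0.045 [510.2 278. ] [27.4 83.7] 1.568 [0.5099 0.2777]
[288, 192, 67, 23] 1386 z 0.0449 [599.8 277.1] [27.1 84.2] 1.575 [0.5986 0.2772]
[0, 291, 50, 49] 1100 z 0.0475 [ 784.1 -166.5] [64.8 99.3] 2.355 [ 0.783  -0.1589]
d [ -0.8  -0.9 200.6] w [-0.001 -0.002  0.002]
```

View pics/w3.png

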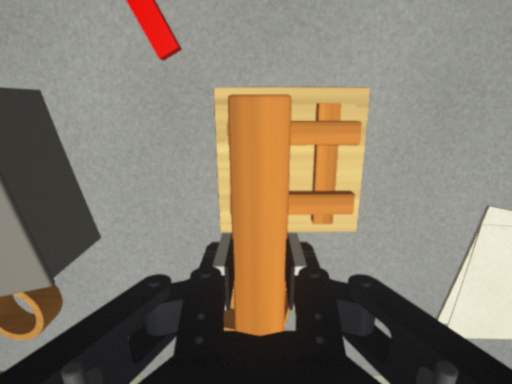

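The wrist view shows the held slat along the image column near 260. Beyond it the stack shows at (325,133) and (320,203), which puts the board centre at about (555,240) mm. I'll lower the slat gently.

Request:
apply_moves(
  deltas=[
    {"dx":-1,"dy":0.5,"dz":45,"wx":0,"wy":0,"wz":0},
    {"dx":-1,"dy":0.5,"dz":95,"wx":0,"wy":0,"wz":0},
    {"dx":-1,"dy":0.5,"dz":140,"wx":0,"wy":0,"wz":0},
    {"dx":-1,"dy":0.5,"dz":170,"wx":0,"wy":0,"wz":0},
    {"dx":-1,"dy":0.5,"dz":185,"wx":0,"wy":0,"wz":0},
    {"dx":-1,"dy":0.5,"dz":192,"wx":0,"wy":0,"wz":0},
    {"dx":-1,"dy":0.5,"dz":195,"wx":0,"wy":0,"wz":0},
    {"dx":-1,"dy":0.5,"dz":196,"wx":0,"wy":0,"wz":0},
    {"dx":-1,"dy":0.5,"dz":196,"wx":0,"wy":0,"wz":0},
  ],
)

```text
clock: 6.18
eef_pos: [0.5555, 0.1965, 0.0532]
tcp_rot: [-3.141, -0.001, 3.132]
force: [0.3, -0.4, -1.8]
gripper_width: 0.309
```

Request:
apply_moves(
  deltas=[
    {"dx":0,"dy":0,"dz":1,"wx":0,"wy":0,"wz":0},
    {"dx":0,"dy":0,"dz":2,"wx":0,"wy":0,"wz":0},
    {"dx":0,"dy":0,"dz":2,"wx":0,"wy":0,"wz":0},
  ],
)

```text
clock: 6.55
eef_pos: [0.5555, 0.1965, 0.0511]
tcp_rot: [-3.141, -0.001, 3.132]
force: [-0.6, -0.3, -1.2]
gripper_width: 0.312
```

Request:
apply_moves(
  deltas=[
    {"dx":0,"dy":0,"dz":0.7,"wx":0,"wy":0,"wz":0},
    {"dx":0,"dy":0,"dz":1.4,"wx":0,"wy":0,"wz":0},
    {"dx":0,"dy":0,"dz":2,"wx":0,"wy":0,"wz":0},
    {"dx":0,"dy":0,"dz":2,"wx":0,"wy":0,"wz":0},
  ],
)

```text
clock: 7.05
eef_pos: [0.5555, 0.1965, 0.0499]
tcp_rot: [-3.141, -0.001, 3.132]
force: [-3.1, -1.5, 10.5]
gripper_width: 0.307
```

Contact shows as 10 N upward, so I'll release and rise, then go to the second slat.

Request:
apply_moves(
  deltas=[
    {"dx":0,"dy":0,"dz":0,"wx":0,"wy":0,"wz":0},
    {"dx":0,"dy":0,"dz":0,"wx":0,"wy":0,"wz":0},
    {"dx":0,"dy":0,"dz":-1,"wx":0,"wy":0,"wz":0},
    {"dx":0,"dy":0,"dz":-10,"wx":0,"wy":0,"wz":0},
    {"dx":0,"dy":0,"dz":-30,"wx":0,"wy":0,"wz":0},
    {"dx":0,"dy":0,"dz":-80,"wx":0,"wy":0,"wz":0},
    {"dx":0,"dy":0,"dz":-130,"wx":0,"wy":0,"wz":0},
    {"dx":0,"dy":0,"dz":-180,"wx":0,"wy":0,"wz":0},
    {"dx":0,"dy":0,"dz":-180,"wx":0,"wy":0,"wz":0},
  ],
  jaw=55,
)

```text
clock: 8.18
eef_pos: [0.5572, 0.1972, 0.2346]
tcp_rot: [3.14, 0.007, 3.132]
force: [0.7, -0.2, 0.1]
gripper_width: 0.641
```

```bash
python3 w.py w4 .035 .08; python3 d.py 517.5 -203.5 230 1.714
```

```text
tcp [557.2 197.2 234.6] rpy [3.14  0.007 3.132] 8.225
[226, 99, 141, 138] 8639 z 0.0457 [556.2 239.7] [158.1 159.7] 1.558 [0.55   0.2287]
[200, 270, 97, 66] 1630 z 0.0452 [753.  179.8] [ 91. 120.] 1.347 [0.7437 0.1802]
[0, 295, 44, 49] 1020 z 0.0475 [ 784.  -160.6] [56.4 99.1] 2.511 [ 0.7822 -0.1539]
d [  34.7 -400.7    1.8] w [0.002 0.002 1.418]
```

Request:
apply_moves(
  deltas=[
    {"dx":4,"dy":-45,"dz":0,"wx":0,"wy":0,"wz":0.16},
    {"dx":8,"dy":-90,"dz":0,"wx":0,"wy":0,"wz":0.32},
    {"dx":12,"dy":-134,"dz":0,"wx":0,"wy":0,"wz":0.48},
    {"dx":16,"dy":-178,"dz":0,"wx":0,"wy":0,"wz":0.63},
    {"dx":20,"dy":-223,"dz":0,"wx":0,"wy":0,"wz":0.79},
    {"dx":24,"dy":-267,"dz":0,"wx":0,"wy":0,"wz":0.95},
    {"dx":28,"dy":-312,"dz":0,"wx":0,"wy":0,"wz":1.1},
    {"dx":32,"dy":-356,"dz":0,"wx":0,"wy":0,"wz":1.26},
    {"dx":35,"dy":-401,"dz":0,"wx":0.002,"wy":0.002,"wz":1.418},
    {"dx":35,"dy":-401,"dz":0,"wx":0.002,"wy":0.002,"wz":1.418},
  ],
)

```text
clock: 9.48
eef_pos: [0.5163, -0.2059, 0.2304]
tcp_rot: [-3.14, -0.001, 1.709]
force: [0.7, 0.7, -0.8]
gripper_width: 0.643
```

```bash
python3 w.py w5 .131 .15; python3 d.py 517.5 -203.5 125.5 1.714
```

```text
tcp [ 516.3 -205.9  230.4] rpy [-3.140e+00 -1.000e-03  1.709e+00] 9.525
[242, 99, 36, 178] 5780 z 0.1395 [ 517.5 -204.2] [ 28.  159.3] 1.712 [ 0.5164 -0.1964]
d [  0.7   1.4 105. ] w [-0.002 -0.001 -0.002]
```

Request:
apply_moves(
  deltas=[
    {"dx":0.5,"dy":1.4,"dz":40,"wx":0,"wy":0,"wz":0},
    {"dx":0.5,"dy":1.4,"dz":70,"wx":0,"wy":0,"wz":0},
    {"dx":0.5,"dy":1.4,"dz":90,"wx":0,"wy":0,"wz":0},
    {"dx":0.5,"dy":1.4,"dz":100,"wx":0,"wy":0,"wz":0},
    {"dx":0.5,"dy":1.4,"dz":105,"wx":0,"wy":0,"wz":0},
    {"dx":0.5,"dy":1.4,"dz":105,"wx":0,"wy":0,"wz":0},
  ],
)

```text
clock: 10.28
eef_pos: [0.5177, -0.2034, 0.1258]
tcp_rot: [-3.14, -0.001, 1.713]
force: [-0.0, -0.8, 0.6]
gripper_width: 0.643
```

Request:
apply_moves(
  deltas=[
    {"dx":0,"dy":0,"dz":0,"wx":0,"wy":0,"wz":0},
    {"dx":0,"dy":0,"dz":0,"wx":0,"wy":0,"wz":0},
    {"dx":0,"dy":0,"dz":0,"wx":0,"wy":0,"wz":0},
    {"dx":0,"dy":0,"dz":0,"wx":0,"wy":0,"wz":0},
    {"dx":0,"dy":0,"dz":0,"wx":0,"wy":0,"wz":0},
    {"dx":0,"dy":0,"dz":-10,"wx":0,"wy":0,"wz":0},
    {"dx":0,"dy":0,"dz":-30,"wx":0,"wy":0,"wz":0},
    {"dx":0,"dy":0,"dz":-60,"wx":0,"wy":0,"wz":0},
    {"dx":0,"dy":0,"dz":-90,"wx":0,"wy":0,"wz":0},
    {"dx":0,"dy":0,"dz":-90,"wx":0,"wy":0,"wz":0},
  ],
  jaw=10,
)

```text
clock: 11.52
eef_pos: [0.5188, -0.204, 0.2183]
tcp_rot: [3.139, 0.001, 1.713]
force: [-0.4, -0.5, -0.9]
gripper_width: 0.31
```

```bash
python3 d.py 555.5 285 235 3.132; python3 w.py w5b .131 .3
```

```text
d [478.8 105.6 -17.1] w [ 1.000e-03  3.000e-03 -1.419e+00]
tcp [ 518.8 -204.   218.3] rpy [3.139e+00 1.000e-03 1.713e+00] 11.575
[228, 97, 64, 240] 13556 z 0.2311 [ 517.3 -189.1] [ 28.6 128.7] 1.712 [ 0.5164 -0.18  ]
```

Request:
apply_moves(
  deltas=[
    {"dx":53,"dy":12,"dz":-8,"wx":0,"wy":0,"wz":-0.158},
    {"dx":106,"dy":23,"dz":-17,"wx":0,"wy":0,"wz":-0.315},
    {"dx":160,"dy":35,"dz":-17,"wx":0,"wy":0,"wz":-0.473},
    {"dx":213,"dy":47,"dz":-17,"wx":0,"wy":0,"wz":-0.63},
    {"dx":266,"dy":59,"dz":-17,"wx":0,"wy":0,"wz":-0.79},
    {"dx":319,"dy":70,"dz":-17,"wx":0,"wy":0,"wz":-0.946},
    {"dx":372,"dy":82,"dz":-17,"wx":0,"wy":0,"wz":-1.1},
    {"dx":426,"dy":94,"dz":-17,"wx":0,"wy":0,"wz":-1.26},
    {"dx":479,"dy":106,"dz":-17,"wx":0.001,"wy":0.003,"wz":-1.419},
    {"dx":479,"dy":106,"dz":-17,"wx":0.001,"wy":0.003,"wz":-1.419},
  ],
)

```text
clock: 12.82
eef_pos: [0.5543, 0.2884, 0.2319]
tcp_rot: [3.141, -0.005, 3.137]
force: [-0.1, 0.4, -1.8]
gripper_width: 0.308
```

```bash
python3 w.py w6 .055 .08; python3 d.py 555.5 285 54 3.132
```

```text
tcp [554.3 288.4 231.9] rpy [ 3.141 -0.005  3.137] 12.875
[160, 104, 36, 139] 3610 z 0.0629 [556.1 197.4] [ 28.7 160.2] 3.133 [0.5508 0.1983]
d [ -2.   -1.6 178. ] w [ 0.    -0.005  0.002]
```

Request:
apply_moves(
  deltas=[
    {"dx":-2,"dy":-1.6,"dz":45,"wx":0,"wy":-0.005,"wz":0},
    {"dx":-2,"dy":-1.6,"dz":90,"wx":0,"wy":-0.005,"wz":0},
    {"dx":-2,"dy":-1.6,"dz":130,"wx":0,"wy":-0.005,"wz":0},
    {"dx":-2,"dy":-1.6,"dz":158,"wx":0,"wy":-0.005,"wz":0},
    {"dx":-2,"dy":-1.6,"dz":170,"wx":0,"wy":-0.005,"wz":0},
    {"dx":-2,"dy":-1.6,"dz":176,"wx":0,"wy":-0.005,"wz":0},
    {"dx":-2,"dy":-1.6,"dz":179,"wx":0,"wy":-0.005,"wz":0},
    {"dx":-2,"dy":-1.6,"dz":180,"wx":0,"wy":-0.005,"wz":0},
    {"dx":-2,"dy":-1.6,"dz":180,"wx":0,"wy":-0.005,"wz":0},
  ],
)

```text
clock: 14.0
eef_pos: [0.5558, 0.2851, 0.0526]
tcp_rot: [3.141, 0.001, 3.134]
force: [0.1, -0.1, -0.2]
gripper_width: 0.307
```

Request:
apply_moves(
  deltas=[
    {"dx":0,"dy":0,"dz":0.7,"wx":0,"wy":0,"wz":0},
    {"dx":0,"dy":0,"dz":1.4,"wx":0,"wy":0,"wz":0},
    {"dx":0,"dy":0,"dz":2.0,"wx":0,"wy":0,"wz":0},
    {"dx":0,"dy":0,"dz":2.0,"wx":0,"wy":0,"wz":0},
  ],
)

```text
clock: 14.5
eef_pos: [0.5557, 0.2851, 0.0506]
tcp_rot: [3.141, 0.001, 3.134]
force: [-0.0, -0.1, -0.6]
gripper_width: 0.309
```

Request:
apply_moves(
  deltas=[
    {"dx":0,"dy":0,"dz":0.6,"wx":0,"wy":0,"wz":0},
    {"dx":0,"dy":0,"dz":1.2,"wx":0,"wy":0,"wz":0},
    {"dx":0,"dy":0,"dz":1.2,"wx":0,"wy":0,"wz":0},
  ],
)

```text
clock: 14.88
eef_pos: [0.5558, 0.2851, 0.0502]
tcp_rot: [3.141, 0.001, 3.134]
force: [-4.2, -1.6, 8.7]
gripper_width: 0.304
```

Request:
apply_moves(
  deltas=[
    {"dx":0,"dy":0,"dz":0,"wx":0,"wy":0,"wz":0},
    {"dx":0,"dy":0,"dz":0,"wx":0,"wy":0,"wz":0},
    {"dx":0,"dy":0,"dz":-1,"wx":0,"wy":0,"wz":0},
    {"dx":0,"dy":0,"dz":-10,"wx":0,"wy":0,"wz":0},
    {"dx":0,"dy":0,"dz":-30,"wx":0,"wy":0,"wz":0},
    {"dx":0,"dy":0,"dz":-80,"wx":0,"wy":0,"wz":0},
    {"dx":0,"dy":0,"dz":-130,"wx":0,"wy":0,"wz":0},
    {"dx":0,"dy":0,"dz":-190,"wx":0,"wy":0,"wz":0},
    {"dx":0,"dy":0,"dz":-220,"wx":0,"wy":0,"wz":0},
    {"dx":0,"dy":0,"dz":-220,"wx":0,"wy":0,"wz":0},
  ],
  jaw=50,
)

```text
clock: 16.12
eef_pos: [0.5564, 0.2853, 0.2744]
tcp_rot: [3.139, 0.007, 3.134]
force: [-0.0, -0.9, -0.3]
gripper_width: 0.587
```

```bash
python3 w.py w7 .055 .08; python3 d.py 674 -186 270 1.797
python3 - <<'E'
import cv2;a=cv2.imread('pics/w7.png');cv2.imwrite('pics/w7c.png',a[40:380,100:420])
E
```

```text
tcp [556.4 285.3 274.4] rpy [3.139 0.007 3.134] 16.175
[173, 101, 32, 124] 2880 z 0.0629 [555.5 197.3] [ 28.9 158.7] 3.131 [0.5502 0.1983]
[247, 102, 24, 124] 2738 z 0.0631 [557.8 286.2] [ 28.  158.7] 3.132 [0.5522 0.2863]
d [-122.  -470.1    1.7] w [0.004 0.002 1.337]
```

View pics/w7c.png

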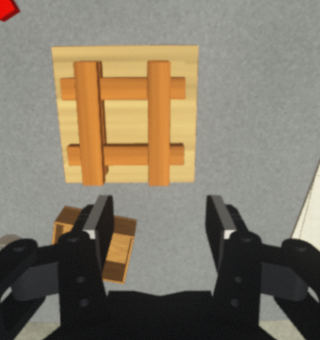

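Both slats lie as the third layer: in the crop at columns 90 and 158, measured at (555.5,197) and (558,286) mm, with yaw error about 0.01. Next is the handle.

Request:
apply_moves(
  deltas=[
    {"dx":-13,"dy":-52,"dz":0,"wx":0,"wy":0,"wz":0.15},
    {"dx":-27,"dy":-104,"dz":0,"wx":0,"wy":0,"wz":0.3},
    {"dx":-41,"dy":-157,"dz":0,"wx":0,"wy":0,"wz":0.45},
    {"dx":-54,"dy":-209,"dz":0,"wx":0,"wy":0,"wz":0.6},
    {"dx":-68,"dy":-261,"dz":0,"wx":0,"wy":0,"wz":0.74},
    {"dx":-81,"dy":-313,"dz":0,"wx":0,"wy":0,"wz":0.89},
    {"dx":-95,"dy":-366,"dz":0,"wx":0,"wy":0,"wz":1.04},
    {"dx":-108,"dy":-418,"dz":0,"wx":0,"wy":0,"wz":1.19},
    {"dx":-122,"dy":-470,"dz":0,"wx":0.004,"wy":0.002,"wz":1.337},
    {"dx":-122,"dy":-470,"dz":0,"wx":0.004,"wy":0.002,"wz":1.337},
  ],
)

```text
clock: 17.42
eef_pos: [0.6735, -0.1893, 0.2698]
tcp_rot: [-3.139, -0.001, 1.791]
force: [-0.4, -0.2, 0.1]
gripper_width: 0.582
```

```bash
cat > b.py <<'E'
from m import *
M=T(); c=dict(camera('wrist')); P=cloud(c,M); x,y,z=P[...,0],P[...,1],P[...,2]
print((M[:3,3]*1000).round(1), readout.read_state()['q'].round(2))
m=(z>.155)&(z<.175)&(abs(x-.674)<.05)&(abs(y+.187)<.08)&(c['z_map']>0)
print('bar',m.sum(),np.percentile(z[m],[50,95]).round(4),rect(P[m]))
m=(z>.114)&(z<.127)&(abs(x-.59)<.2)&(abs(y+.2)<.2)&(c['z_map']>0); print('lid',np.median(z[m]).round(4),rect(P[m]))
cv2.imwrite('pics/w8.png',c['frame'][...,::-1])
E
python3 b.py; python3 d.py 674 -186 151 1.797
```

```text
[ 673.5 -189.3  269.8] [-0.34  0.6   1.16 -0.    1.38 -0.56]
bar 1642 [0.1666 0.1682] (array([ 673.6, -184.5]), array([ 11.4, 119.5], dtype=float32), 1.798)
lid 0.1215 (array([ 590.9, -203.1]), array([232.7, 285.1], dtype=float32), 1.797)
d [  0.8   1.1 119.1] w [-0.002 -0.001 -0.002]
```

View pics/w8.png

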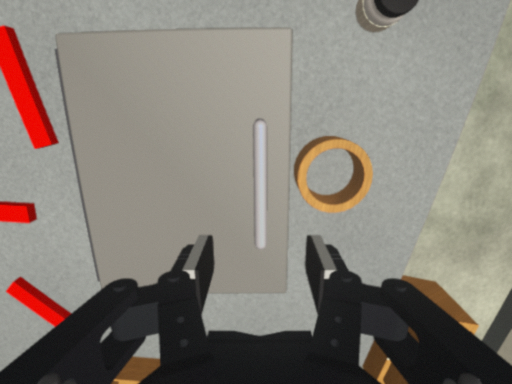

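The wrist view shows the bar at column 260, rows 120–247, with the tape beside it at (333,174). The bar centre is about (673.7,-185,160.5) mm.

Request:
apply_moves(
  deltas=[
    {"dx":2,"dy":0.6,"dz":40,"wx":0,"wy":0,"wz":-0.003},
    {"dx":2,"dy":0.6,"dz":75,"wx":0,"wy":0,"wz":-0.003},
    {"dx":2,"dy":0.6,"dz":100,"wx":0,"wy":0,"wz":-0.003},
    {"dx":2,"dy":0.6,"dz":118,"wx":0,"wy":0,"wz":-0.003},
    {"dx":2,"dy":0.6,"dz":127,"wx":0,"wy":0,"wz":-0.003},
    {"dx":2,"dy":0.6,"dz":128,"wx":0,"wy":0,"wz":-0.003},
    {"dx":2,"dy":0.6,"dz":128,"wx":0,"wy":0,"wz":-0.003},
  ],
)

```text
clock: 18.35
eef_pos: [0.6736, -0.185, 0.143]
tcp_rot: [-3.14, -0.001, 1.798]
force: [0.2, -0.1, 0.2]
gripper_width: 0.582
```

Request:
apply_moves(
  deltas=[
    {"dx":0,"dy":0,"dz":0,"wx":0,"wy":0,"wz":0},
    {"dx":0,"dy":0,"dz":0,"wx":0,"wy":0,"wz":0},
    {"dx":0,"dy":0,"dz":0,"wx":0,"wy":0,"wz":0},
    {"dx":0,"dy":0,"dz":0,"wx":0,"wy":0,"wz":0},
    {"dx":0,"dy":0,"dz":0,"wx":0,"wy":0,"wz":0},
    {"dx":0,"dy":0,"dz":0,"wx":0,"wy":0,"wz":0},
    {"dx":0,"dy":0,"dz":0,"wx":0,"wy":0,"wz":0},
  ],
  jaw=0,
)

```text
clock: 19.23
eef_pos: [0.6729, -0.1853, 0.1437]
tcp_rot: [-3.139, -0.001, 1.798]
force: [-7.0, -0.9, 5.3]
gripper_width: 0.116
```

```bash
cat > lid.py <<'E'
# rows: bar-centre arc about hinge from lid angle a0 to a1 (deg); tool tilt = f*angle
from h import *
import sys
a0,a1,n,t0,t1=map(float,sys.argv[1:]); n=int(n)
M=T(); s=readout.read_state(); print('q',s['q'].round(2),(M[:3,3]*1000).round(1))
yaw=.227; ux=np.array([np.cos(yaw),np.sin(yaw),0]); uz=np.array([0,0,1.]); uy=np.cross(uz,ux)
def bar(a): 
    a=np.radians(a); return (195*np.cos(a)-50*np.sin(a))*ux+(195*np.sin(a)+50*np.cos(a))*uz
R0=M[:3,:3]; g0=np.array([0,0,-19.])
for i in range(1,n+1):
    a=a0+(a1-a0)*i/n; t=t0+(t1-t0)*i/n
    Rt=R.from_rotvec(-np.radians(t-t0)*uy).as_matrix()@R0
    dp=bar(a)-bar(a0)+R0@g0-Rt@g0
    print(round(a,1),(R0.T@dp).round(1),R.from_matrix(R0.T@Rt).as_rotvec().round(3))
E
python3 lid.py 0 45 16 0 24
```

```text
q [-0.34  0.71  1.3  -0.    1.14 -0.56] [ 672.9 -185.3  143.7]
2.8 [ 0.  -2.2 -9.5] [-0.026 -0.    -0.   ]
5.6 [  0.   -4.9 -18.9] [-0.052 -0.    -0.   ]
8.4 [  0.   -8.  -28.1] [-0.079 -0.    -0.   ]
11.2 [  0.  -11.6 -37.1] [-0.105 -0.    -0.   ]
14.1 [  0.  -15.6 -46. ] [-0.131 -0.    -0.   ]
16.9 [  0.  -20.1 -54.6] [-0.157 -0.    -0.   ]
19.7 [  0.1 -25.  -63. ] [-0.183 -0.    -0.   ]
22.5 [  0.1 -30.2 -71.1] [-0.209 -0.    -0.   ]
25.3 [  0.1 -35.9 -79. ] [-0.236 -0.    -0.   ]
28.1 [  0.1 -41.9 -86.5] [-0.262 -0.    -0.   ]
30.9 [  0.1 -48.3 -93.8] [-0.288 -0.    -0.   ]
33.8 [ 1.000e-01 -5.510e+01 -1.007e+02] [-0.314 -0.    -0.   ]
36.6 [ 1.000e-01 -6.210e+01 -1.072e+02] [-0.34 -0.   -0.  ]
39.4 [ 1.000e-01 -6.950e+01 -1.134e+02] [-0.367 -0.    -0.   ]
42.2 [ 1.000e-01 -7.720e+01 -1.192e+02] [-0.393 -0.    -0.   ]
45.0 [ 1.000e-01 -8.510e+01 -1.246e+02] [-0.419 -0.    -0.   ]
```

Request:
apply_moves(
  deltas=[
    {"dx":0,"dy":-2.2,"dz":-9.5,"wx":-0.026,"wy":0,"wz":0},
    {"dx":0,"dy":-4.9,"dz":-18.9,"wx":-0.052,"wy":0,"wz":0},
    {"dx":0,"dy":-8,"dz":-28.1,"wx":-0.079,"wy":0,"wz":0},
    {"dx":0,"dy":-11.6,"dz":-37.1,"wx":-0.105,"wy":0,"wz":0},
    {"dx":0,"dy":-15.6,"dz":-46,"wx":-0.131,"wy":0,"wz":0},
    {"dx":0,"dy":-20.1,"dz":-54.6,"wx":-0.157,"wy":0,"wz":0},
    {"dx":0,"dy":-25,"dz":-63,"wx":-0.183,"wy":0,"wz":0},
    {"dx":0,"dy":-25,"dz":-63,"wx":-0.183,"wy":0,"wz":0},
  ],
)

```text
clock: 20.23
eef_pos: [0.6483, -0.191, 0.2074]
tcp_rot: [2.961, -0.001, 1.798]
force: [0.0, 1.6, -3.8]
gripper_width: 0.117
```

```bash
python3 lid.py 19.7 45 9 10.5 24
python3 - <<'E'
from h import *
s=readout.read_state(); M=T(); g=M[:3,3]*1000-19*M[:3,2]
u=np.array([np.cos(.227),np.sin(.227)]); H=np.array([591,-204])-110*u
print('angle from grasp',np.degrees(np.arctan2(g[2]-110.5,(g[:2]-H)@u)-np.arctan2(50,195)))
E
```

```text
q [-0.4   0.53  1.45  0.12  1.02 -0.68] [ 648.3 -191.   207.4]
22.5 [ 0.  -3.7 -8.9] [-0.026  0.    -0.   ]
25.3 [  0.   -7.8 -17.7] [-0.052  0.    -0.   ]
28.1 [  0.  -12.4 -26.2] [-0.079  0.    -0.   ]
30.9 [  0.  -17.3 -34.5] [-0.105  0.    -0.   ]
33.8 [  0.  -22.7 -42.5] [-0.131  0.    -0.   ]
36.6 [  0.  -28.5 -50.2] [-0.157  0.    -0.   ]
39.4 [  0.  -34.6 -57.6] [-0.183  0.    -0.   ]
42.2 [  0.  -41.  -64.8] [-0.209  0.    -0.   ]
45.0 [  0.  -47.9 -71.5] [-0.236  0.    -0.   ]
angle from grasp 20.585410118358766
```

Request:
apply_moves(
  deltas=[
    {"dx":0,"dy":-3.7,"dz":-8.9,"wx":-0.026,"wy":0,"wz":0},
    {"dx":0,"dy":-7.8,"dz":-17.7,"wx":-0.052,"wy":0,"wz":0},
    {"dx":0,"dy":-12.4,"dz":-26.2,"wx":-0.079,"wy":0,"wz":0},
    {"dx":0,"dy":-17.3,"dz":-34.5,"wx":-0.105,"wy":0,"wz":0},
    {"dx":0,"dy":-22.7,"dz":-42.5,"wx":-0.131,"wy":0,"wz":0},
    {"dx":0,"dy":-28.5,"dz":-50.2,"wx":-0.157,"wy":0,"wz":0},
    {"dx":0,"dy":-34.6,"dz":-57.6,"wx":-0.183,"wy":0,"wz":0},
    {"dx":0,"dy":-41,"dz":-64.8,"wx":-0.209,"wy":0,"wz":0},
    {"dx":0,"dy":-47.9,"dz":-71.5,"wx":-0.236,"wy":0,"wz":0},
    {"dx":0,"dy":-47.9,"dz":-71.5,"wx":-0.236,"wy":0,"wz":0},
  ],
)

```text
clock: 21.48
eef_pos: [0.5893, -0.2046, 0.2698]
tcp_rot: [2.724, -0.001, 1.797]
force: [-0.7, 2.8, -1.5]
gripper_width: 0.117
```

Request:
apply_moves(
  deltas=[
    {"dx":0,"dy":0,"dz":0,"wx":0,"wy":0,"wz":0},
    {"dx":0,"dy":0,"dz":0,"wx":0,"wy":0,"wz":0},
    {"dx":0,"dy":0,"dz":0,"wx":0,"wy":0,"wz":0},
    {"dx":0,"dy":0,"dz":0,"wx":0,"wy":0,"wz":0},
  ],
)

```text
clock: 21.98
eef_pos: [0.5894, -0.2046, 0.2698]
tcp_rot: [2.724, -0.001, 1.797]
force: [0.5, 1.3, -3.3]
gripper_width: 0.112
```

Run:
```python
from m import *
s=readout.read_state(); M=T(); g=M[:3,3]*1000-19*M[:3,2]
u=np.array([np.cos(.227),np.sin(.227)]); H=np.array([591,-204])-110*u
print(s['clock'],s['q'].round(2),s['gripper_width'],'angle from grasp',np.degrees(np.arctan2(g[2]-110.5,(g[:2]-H)@u)-np.arctan2(50,195)))
for n in('scene','side'):
    c=camera(n); cv2.imwrite(f'pics/{n}1.png',c['frame'][...,::-1]); P=cloud(c)*1000
    h=cv2.cvtColor(c['frame'],cv2.COLOR_RGB2HSV)
    a=(P[...,:2]-H)@u; b=(P[...,:2]-H)@np.array([-u[1],u[0]])
    m=(h[...,1]<60)&(abs(b)<138)&(a>20)&(a<160)&(P[...,2]>135)&(P[...,2]<260)&(abs((P[...,2]-110.5)-a)<30)&(c['z_map']>0)
    if m.sum()>50:
        k=np.polyfit(a[m],P[...,2][m],1); print(n,m.sum(),'lid angle',np.degrees(np.arctan(k[0])),k)
    if n=='scene': C=c,P
c,P=C; Q=P/1000
h=cv2.cvtColor(c['frame'],cv2.COLOR_RGB2HSV); m=(Q[...,2]>.055)&(Q[...,2]<.075)&(h[...,0]>5)&(h[...,0]<25)&(h[...,1]>100)&(abs(Q[...,0]-.556)<.11)&(abs(Q[...,1]-.24)<.1)
for k in(Q[...,1]<.24,Q[...,1]>=.24): print(rect(Q[m&k]))
m0=dict(np.load('scene0.npz'))['frame'].astype(int); d=abs(m0-c['frame']).sum(2)
cv2.imwrite('pics/end.png',c['frame'][...,::-1])
```

```text
21.975 [-0.53  0.31  1.67  0.37  0.89 -0.95] 0.11233120342861294 angle from grasp 45.94439022406316
scene 696 lid angle 44.76717330364765 [  0.99190566 125.80749123]
side 3959 lid angle 44.63111923401115 [  0.98720583 125.3413569 ]
(array([557.2, 197.1]), array([ 28.1, 160.3], dtype=float32), 3.133)
(array([557.8, 285. ]), array([ 27.4, 162.6], dtype=float32), 3.132)
```

View pics/scene1.png

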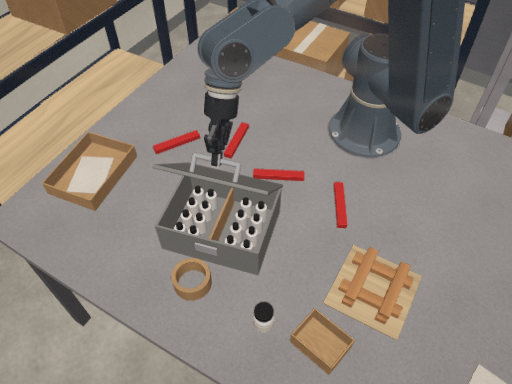

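The scene view shows the lid raised at (220,178), held by the gripper at (215,160). The stack has its crosswise third layer at (375,280), and the tape, jar and carton are where they were at the start. The lid reads 44.6–45.9°, so I'll hand in.

```bash
python3 -c "
from rig import finish_job
print(finish_job())"
```

```text
the job is handed in; nothing more can be done
None
```

I laid both slats on the stack as its third layer, crosswise to the layer beneath. I then lifted the lid by its handle to about 45 degrees and handed the job in at about 22 s with the gripper still holding it.

- **Slats:** in the last scene picture they are at x of about 557 mm and y of 197 and 285 mm. Against the board centre at about (555, 240), that is 43 to 45 mm either side and about 2 mm off centre in x. Their tops read 63 mm, as expected for the third layer, and their direction is within about 0.01 rad of the world x axis, with the board measured square to it.
- **Lid:** depth fits from the two fixed cameras gave 44.8° and 44.6°. The gripper pose gave 45.9°, a disagreement of about 1° that is well inside the ±5° allowed. The grip and the force on the tool were steady.
- **Other things on the bench:** the tape, jar and carton appear unmoved in the last picture. I judged that by eye, and the lower slats' shift was not measured separately.
- **Refused move:** the first move call was refused for missing row keys, and nothing moved.

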